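Nest a machined frame against its locating pins for measuring

ROBOT

A 6-joint arm with a two-finger parallel gripper is mounted at the origin on the work surface. World frame = base frame: x ahead of the robot, y to its left, z up, the work surface at z = 0. Lengths are in m, angles in rad, forces in N, time in s.
With the tool pointing down it reaches from about 0.35 to 0.725 m from the base axis. Payload 4.3 kg.
Tool frame: the origin (TCP) lies at the very end of the fingers, on their centre line; the grasp point (between the pads) lies 19 mm behind it; z points along the fingers, y is the direction in which the jaws open and shut (so a half turn about z gives the same grasp; the last joint's range is limited). The gripper opens to 85 mm and grips with 20 to 120 N. Pads are 22 mm wide; open, the fingers measure 114 mm over their backs; the gripper's body (76 mm by 85 mm) begins 54 mm behind the grasp point. The pads swing forward as they close: fully open they stand 13 mm farther back than shut.
Start: joints at [-1.439, 0.377, 0.081, 1.274, 0, 1.46], TCP at [0.138, -0.558, 0.231] pointing down, gripper open.
Joint ranges: [-2.72, 2.72], [-0.84, 1.66], [-1.02, 1.22], [-1.77, 2.12], [-1.37, 1.28], [-3.14, 3.14]. Speed limits (rad/s): [2.57, 2.57, 3.14, 3.14, 3.14, 3.14].

INTERFACE

Orientations are given as a unit quaternion [x, y, z, w].
In Python, from bench import env gives the robot as it stands.
- The arm moves only by the tool drive_tool, never from a script. Its argument "steps" is a list of rows, each an object of numbers: "dx", "dy", "dz": the shift along the world's x, y, z in cm; "ax", "ay", "az": the turn, a rotation vector about the world's x, y, z in rad. In form: [{"dx": .., "dy": .., "dz": .., "ax": .., "ay": .., "az": ..}, ...]. A call has 1 to 8 rows; each row shifts and turns the commanded pose from where the row before left it; what a row does not reach is not made up. A row lasts 1/12 s, in which the tool goes at most 41.7 mm and 7.16 degrees, less where a joint would pass 70% of its speed; a pose out of reach is approached as far as the arm can. A call with a gripper value outside its range is refused whole. "claw" is the opening, from 0 (shut) to 1 (fully open), set as the call begins (left out, the last holds). The fingers move at their own pace and stop on an object; "newtons" is the grip in N (left out, the last holds). Time passes only in rows, so rows that do not move let the fingers close. It gives the time, the measured TCP pose, the force and the opening at its end, in the units of the state.
- env.get_state(): the state, without advancing time (a new reading comes with each control period).
- env.read_camera(name): name is "scene" or "top"; returns (picture, depth): 384x512x3 uint8, red, green, blue; 384x512 float32, m along the optical axis (not along the pixel's ray), 0 where there is no reading.
- env.camera_model(name): a dict with "vertical_fov" (degrees; the focal length in pixels is half the picture's height over the tangent of half this angle, whatever the lens; pixels are square), "cx", "cy" (the principal point, pixels), "k1" (the pictures are not rectified: a ray, as slopes to the right and down, at radius r is drawn at 1 + k1 r^2 times it, then the intrinsics apply), "origin" and "orientation" of the camera in the world. Camera axes: x right, y down, z forward; pixel columns grow to the right and rows downward; lengths in m; the calibration is good to about 2 mm. A picture is of the moment at which its call begins. camera_model takes no time and is no camera call.
- env.finish_job(): hands the job in, once; it reports no verdict.
The state is a dict: "time_s": time; "joint_pos": joint angles; "joint_velocities": joint speeds; "joint_torque": joint torques, N m; "ee_pos": TCP position; "tcp_rot": TCP orientation; "contact_force": force on the tool from outside, world axes, zero at the start; "wrist_torque": the same for the moment, N m; "gripper_width": finger opening in m.
Only numpy, scipy, OpenCV 4.12 (cv2) and the standard library are available. Lean on these libraries where they do the work, as an engineer would, in place of code of your own. Each camera call takes 0.05 s, during which the arm holds its last target. There are 200 camera calls.

TASK

Get the aluminium frame ready for measuring: push it, sliding flat on the fixture plate with your fingertips, until one long side lies flush against both round locating pins and its end touches the square steel end stop (not the black standoff opposite). Do not lift or tip the frame, leave everything else on the plate where it stands, and finish with the frame at rest.

Things in the scene. Friction and masses are not known exactly. Their poses are not given: they have to be found in the camera images.
- frame_center (a point): Loose machined aluminium frame lying flat on the plate: a rectangle 110 mm (its x) by 180 mm (its y), 25 mm high, with an open rectangular window of 70 x 140 mm through its middle (bars 20 mm wide all round, the plate shows through). About 0.65 kg, starts to slide at roughly 4 to 12 N. Point: centre of the window, half-way up; z up. The frame looks the same turned by a half turn.
- plate: Fixed aluminium fixture plate with a grid of holes, 460 (x) x 620 (y) x 15 mm, lying on the dark table; top face 15 mm above the table. Origin: centre of its underside; x points to the side away from the robot. Two fixed steel locating pins, 16 mm across and 35 mm high, stand on it at x = 100 mm, y = +45 and -45 mm: the frame's long side goes against their robot-facing side. The flush frame has its centre at x = 37 mm in this frame.
- pin_left (a point): Centre of the top of the locating pin at plate y = +45 mm, 50 mm above the table.
- pin_right (a point): Centre of the top of the locating pin at plate y = -45 mm, 50 mm above the table.
- end_stop: End stop: square steel block 30 x 30 mm, 40 mm high with a screw head to 47 mm, fixed on the plate at x = 37 mm and at either y = +132 or -132 mm (the side changes from run to run), square to the plate. Origin: centre of its underside, axes as the plate's. The middle of the frame's short side goes against the face that looks to the plate's middle.
- standoff: Round black standoff, 24 mm across, 55 mm high, fixed on the plate at the place opposite the end stop (x = 37 mm, y = -132 or +132 mm). Not a stop for this job. Origin: centre of its underside.
- ring_gauge: Bystander, loose: plain steel ring 52 mm across, 18 mm high, with a 28 mm bore. Origin: centre of its underside.
- ball_stand: Bystander, loose: aluminium reference-ball stand, 131 mm tall, foot 44 mm across. Origin: centre of its underside.
- plug_gauge: Bystander, loose: small stepped brass plug, 24 mm across, 50 mm tall, standing. Origin: centre of its underside.
- clamp_block: Bystander, loose: dark steel block 35 mm square with a brass strap (60 x 28 mm) and screw on top, 60 mm tall. Origin: centre of its underside.
- gauge_blocks: Bystander, loose: stack of two flat steel blocks, 35 mm square, 21 mm high. Origin: centre of its underside.
- hex_pillar: Bystander, loose: small steel pillar 20 mm across, 42 mm tall, standing beyond the two pins. Origin: centre of its underside.
- vee_block: Bystander, loose: dark steel block with a groove, 40 x 50 mm, 32 mm high. Origin: centre of its underside.
Things that resemble listed ones, but are neither listed nor needed, are in the scene too. Of the things that look like the part that bears frame_center, the middle-sized one is meant.

How it is judged:
By the outcome, as a careful person would: the job done as asked, in the order asked, and still so for the second after the job is handed in, with the robot touching nothing.
It also fails if it takes over 64 s, if anything falls off the work surface, if the arm or the gripper's body presses on something with over 40 N, if the wrist force passes 120 N, or if a joint passes its speed limit or range.

## Working session

There is one attempt and no reset: what is moved stays moved. The work goes in short steps, Python scripts to look and compute and a tool call to move; the robot and the scene stay as the last step left them, time stands still between calls to the robot, and variables do not carry over. Pictures are saved under pics/ and viewed, about 8 in all and at most 12, crops included, and the job is handed in when it is done.

Besides the shell and the picture viewer there is one more tool, called after "Emit:" as name([rows], argument=value, ...), one row to a line, values as JSON. drive_tool: Moves the arm, as the interface text tells. Its arguments: {"type":"object","properties":{"steps":{"type":"array"},"claw":{"type":"number"},"newtons":{"type":"number"}},"required":["steps"]}

```bash
mkdir -p pics; cat > h.py <<'E'
import numpy as np, cv2
from scipy.spatial.transform import Rotation as R
from bench import env
def rays(m,px,shape=(384,512)):
    f=shape[0]/2/np.tan(np.radians(m["vertical_fov"])/2)
    K=np.array([[f,0,m["cx"]],[0,f,m["cy"]],[0,0,1.]])
    s=cv2.undistortPoints(np.array(px,float).reshape(-1,1,2),K,np.array([m["k1"],0,0,0.])).reshape(-1,2)
    d=np.c_[s,np.ones(len(s))]
    return R.from_quat(m["orientation"]).apply(d),np.array(m["origin"])
def onplane(name,px,z):
    d,o=rays(env.camera_model(name),px); return o+d*((z-o[2])/d[:,2])[:,None]
E
python3 - <<'E'
from h import *
for n in("top","scene"):
    p,d=env.read_camera(n); cv2.imwrite(f"pics/{n}0.png",cv2.resize(p[:,:,::-1],None,fx=1.5,fy=1.5,interpolation=cv2.INTER_CUBIC)); np.savez(f"{n}0.npz",p=p,d=d); print(n,env.camera_model(n))
print(env.get_state())
E
```

```text
top {'vertical_fov': 52.05703701356404, 'cx': 258.1579418269545, 'cy': 192.87129958493438, 'k1': -0.07032088966614916, 'origin': array([0.3883562 , 0.11677032, 1.065256  ]), 'orientation': array([-0.7002809 ,  0.71052802, -0.0482127 ,  0.04931668])}
scene {'vertical_fov': 43.193267346754226, 'cx': 262.6902609647811, 'cy': 190.66294219173386, 'k1': -0.1403236166315862, 'origin': array([ 1.18893978, -0.48792688,  0.91433916]), 'orientation': array([ 0.83314807,  0.39305698, -0.15584724, -0.35648583])}
{'time_s': 0.1, 'joint_pos': array([-1.43933341e+00,  3.77992421e-01,  7.97541007e-02,  1.27436213e+00,
       -2.55568008e-05,  1.46046646e+00]), 'joint_velocities': array([-0.00040236, -0.00045045,  0.00245021,  0.00021161, -0.00191336,
       -0.00133085]), 'joint_torque': array([ 1.78564180e-03, -4.64693248e+01,  2.70582891e+01,  1.20267554e-02,
       -6.09436665e-05, -9.21504260e-07]), 'ee_pos': array([ 0.1375856 , -0.55770357,  0.23045081]), 'tcp_rot': array([ 9.92700522e-01,  1.20602068e-01, -2.23091612e-05, -9.01876072e-04]), 'contact_force': array([ 0.54942928, -0.7777324 ,  0.00088915]), 'wrist_torque': array([-0.01414252,  0.02403145,  0.03935989]), 'gripper_width': 0.08542496795603609}
```

View pics/top0.png

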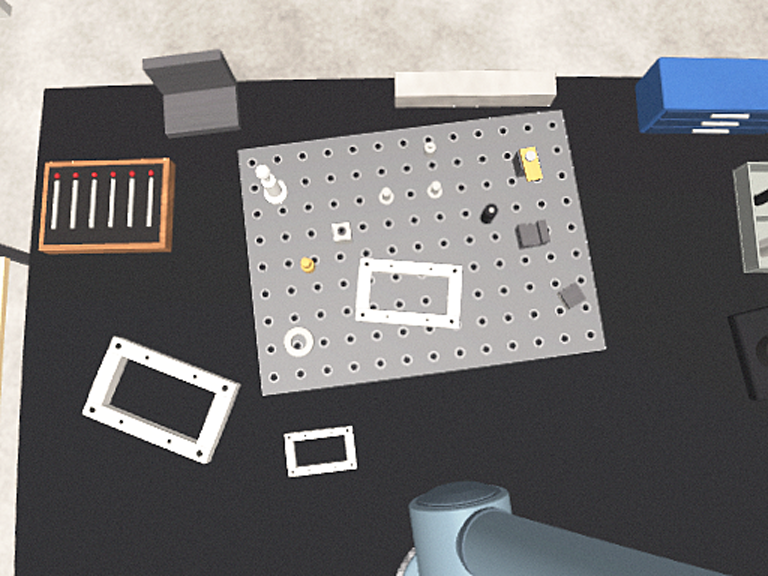

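View pics/scene0.png

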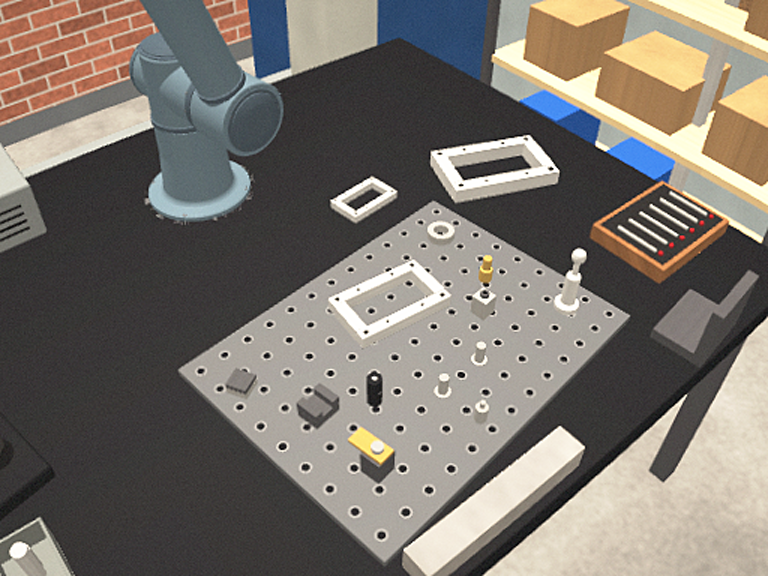

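The top view (1.5x pixels) shows the middle-sized frame on the plate at about (409,293). The pins are at (386,195) and (434,188), the square end stop at (342,231) on the +y side, and the black standoff at (489,213). Plug (307,265) and ring (298,342) stand left of the frame.

```bash
cat >> h.py <<'E'
def frame(p,seed=None):
    """frame centre and long-axis angle from the top picture (seed: world xy of search centre)"""
    g=p.min(axis=2); m=(g>205).astype(np.uint8)
    n,l,s,c=cv2.connectedComponentsWithStats(m)
    out=[]
    for i in range(1,n):
        if s[i,4]<300: continue
        cs,_=cv2.findContours((l==i).astype(np.uint8),cv2.RETR_EXTERNAL,cv2.CHAIN_APPROX_NONE)
        w=onplane("top",cs[0].reshape(-1,2),.04)[:,:2]
        r=cv2.minAreaRect((w*1000).astype(np.float32)); b=cv2.boxPoints(r)
        e=[b[1]-b[0],b[2]-b[1]]; L=max(e,key=np.linalg.norm)
        if L[1]<0:L=-L
        out.append((np.round(r[0],1),np.round(r[1],1),round(np.degrees(np.arctan2(-L[0],L[1])),2)))
    return out
E
python3 - <<'E'
from h import *
z=np.load("top0.npz");p=z["p"];d=z["d"]
for o in frame(p): print(o)
# plate
g=p.min(axis=2); 
m=((g>110)).astype(np.uint8); m[:60]=m[:60]
m=cv2.morphologyEx(m,cv2.MORPH_CLOSE,np.ones((9,9)))
n,l,s,c=cv2.connectedComponentsWithStats(m); i=l[200,200] or l[160,200]
cs,_=cv2.findContours((l==i).astype(np.uint8),cv2.RETR_EXTERNAL,cv2.CHAIN_APPROX_NONE)
w=onplane("top",max(cs,key=len).reshape(-1,2),.015)[:,:2]*1000
r=cv2.minAreaRect(w.astype(np.float32)); print("plate",r,s[i]); print(cv2.boxPoints(r))
q=lambda u,v:((u+.5)/1.5-.5,(v+.5)/1.5-.5)
names=dict(pinL=(386,190,.05),pinR=(435,184,.05),stop=(342,230,.055),standoff=(491,207,.07),plug=(307,261,.065),ring=(298,341,.033),c1=(239,150,.015),c2=(563,110,.015),c3=(605,349,.015),c4=(262,395,.015),vee=(535,234,.04),gb=(571,295,.036))
for k,(u,v,h) in names.items(): print(k,np.round(onplane("top",[q(u,v)],h)[0]*1000,1))
cv2.imwrite("pics/crop1.png",cv2.resize(p[90:250,190:380,::-1],None,fx=4,fy=4,interpolation=cv2.INTER_CUBIC)[:600,:760])
E
```

```text
(array([858. , 628.9]), array([522.5, 507.5]), np.float32(-3.14))
(array([1013.6,  202. ]), array([199.8, 160.6]), np.float32(-1.1))
(array([ 994.5, -236.7]), array([199.7, 705.4]), np.float32(0.56))
(array([522.5,  78.4]), array([192.1, 126.8]), np.float32(-9.6))
(array([317.6, 789. ]), array([ 36.8, 551.1]), np.float32(89.94))
(array([344.9, 518.5]), array([239.3, 145.4]), np.float32(-21.1))
(array([255.2, 236.3]), array([ 72.4, 117. ]), np.float32(5.96))
plate ((576.703125, 128.45330810546875), (1566.1900634765625, 1109.0562744140625), 89.03594207763672) [    0     0   512   384 74039]
[[   9.077755 -645.2008  ]
 [1117.977    -663.8609  ]
 [1144.3285    902.1074  ]
 [  35.4292    920.7675  ]]
pinL [708.7 117.4  50. ]
pinR [718.6  29.7  50. ]
stop [635.5 195.7  55. ]
standoff [669.2 -65.2  70. ]
plug [579.2 255.6  65. ]
ring [443.2 275.3  33. ]
c1 [802.8 392.2  15. ]
c2 [ 874.1 -221.3   15. ]
c3 [ 421.1 -270.4   15. ]
c4 [349.7 341.5  15. ]
vee [ 627.1 -147.6   40. ]
gb [ 516.8 -207.4   36. ]
```

View pics/crop1.png

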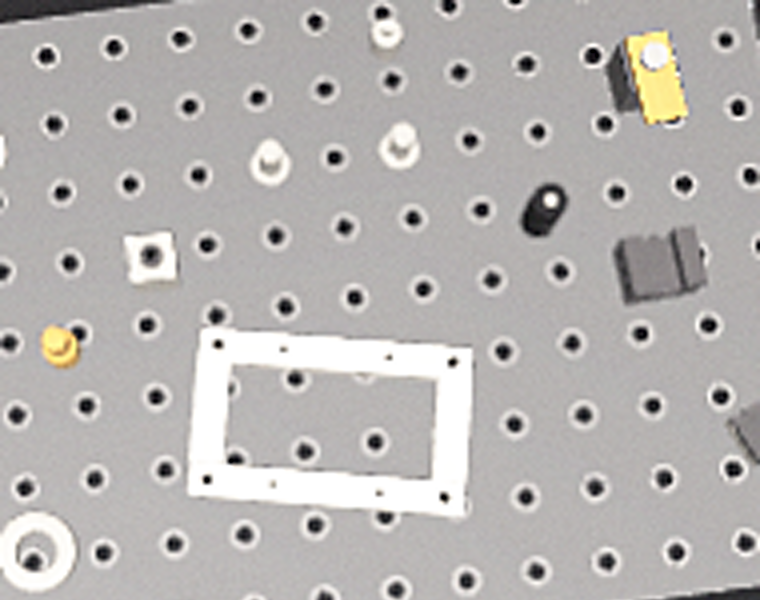

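```bash
python3 - <<'E'
from h import *
c=np.array([(218,344),(452,362),(445,497),(207,480)],float)
px=(c+.5)/4-.5+[190,90]
w=onplane("top",px,.04)[:,:2]*1000; print(w.round(1),w.mean(0))
L=(w[0]+w[3]-w[1]-w[2])/2; print("len",np.linalg.norm(L),np.linalg.norm((w[0]+w[1]-w[2]-w[3])/2),"ang",np.degrees(np.arctan2(-L[0],L[1])))
E
```

```text
[[577.5 153.9]
 [563.1  -0.8]
 [473.7   6.4]
 [487.2 161.9]] [525.36091406  80.353162  ]
len 155.70253874214143 90.19191821569564 ang -5.124875822459393
```

Emit:
drive_tool([
  {"dx": 2.1, "dy": 3.5, "az": -0.08},
  {"dx": 2.1, "dy": 3.5, "az": -0.08},
  {"dx": 2.1, "dy": 3.5, "az": -0.08},
  {"dx": 2.1, "dy": 3.5, "az": -0.08},
  {"dx": 2.1, "dy": 3.5},
  {"dx": 2.1, "dy": 3.5},
  {"dx": 2.1, "dy": 3.5},
  {"dx": 2.1, "dy": 3.5},
], claw=1)

```text
schema error: expected keys dx, dy, dz, ax, ay, az
```

Emit:
drive_tool([
  {"dx": 1.95, "dy": 3.2, "dz": 0, "ax": 0, "ay": 0, "az": -0.083},
  {"dx": 1.95, "dy": 3.2, "dz": 0, "ax": 0, "ay": 0, "az": -0.083},
  {"dx": 1.95, "dy": 3.2, "dz": 0, "ax": 0, "ay": 0, "az": -0.083},
  {"dx": 1.95, "dy": 3.2, "dz": 0, "ax": 0, "ay": 0, "az": -0.083},
  {"dx": 1.95, "dy": 3.2, "dz": 0, "ax": 0, "ay": 0, "az": 0},
  {"dx": 1.95, "dy": 3.2, "dz": 0, "ax": 0, "ay": 0, "az": 0},
  {"dx": 1.95, "dy": 3.2, "dz": 0, "ax": 0, "ay": 0, "az": 0},
  {"dx": 1.95, "dy": 3.2, "dz": 0, "ax": 0, "ay": 0, "az": 0},
], claw=1)

```text
time_s: 0.77
ee_pos: [0.294, -0.3004, 0.231]
tcp_rot: [0.999, -0.045, -0.0, -0.0]
contact_force: [-0.3, -0.3, 0.2]
gripper_width: 0.0852
```

Emit:
drive_tool([
  {"dx": 1.95, "dy": 3.2, "dz": 0, "ax": 0, "ay": 0, "az": 0},
  {"dx": 1.95, "dy": 3.2, "dz": 0, "ax": 0, "ay": 0, "az": 0},
  {"dx": 1.95, "dy": 3.2, "dz": 0, "ax": 0, "ay": 0, "az": 0},
  {"dx": 1.95, "dy": 3.2, "dz": 0, "ax": 0, "ay": 0, "az": 0},
  {"dx": 1.95, "dy": 3.2, "dz": 0, "ax": 0, "ay": 0, "az": 0},
  {"dx": 1.95, "dy": 3.2, "dz": 0, "ax": 0, "ay": 0, "az": 0},
  {"dx": 1.95, "dy": 3.2, "dz": 0, "ax": 0, "ay": 0, "az": 0},
  {"dx": 1.95, "dy": 3.2, "dz": 0, "ax": 0, "ay": 0, "az": 0},
])

```text
time_s: 1.43
ee_pos: [0.45, -0.0444, 0.2311]
tcp_rot: [0.999, -0.045, -0.0, 0.0]
contact_force: [0.5, 0.1, 1.1]
gripper_width: 0.0854
```

Emit:
drive_tool([
  {"dx": 1.92, "dy": 3.11, "dz": 0, "ax": 0, "ay": 0, "az": 0},
  {"dx": 1.92, "dy": 3.11, "dz": 0, "ax": 0, "ay": 0, "az": 0},
  {"dx": 1.92, "dy": 3.11, "dz": 0, "ax": 0, "ay": 0, "az": 0},
  {"dx": 1.92, "dy": 3.11, "dz": 0, "ax": 0, "ay": 0, "az": 0},
  {"dx": 0, "dy": 0, "dz": -4, "ax": 0, "ay": 0, "az": 0},
  {"dx": 0, "dy": 0, "dz": -4, "ax": 0, "ay": 0, "az": 0},
  {"dx": 0, "dy": 0, "dz": -4, "ax": 0, "ay": 0, "az": 0},
  {"dx": 0, "dy": 0, "dz": -4, "ax": 0, "ay": 0, "az": 0},
])

```text
time_s: 2.1
ee_pos: [0.5245, 0.0473, 0.0696]
tcp_rot: [1.0, -0.022, 0.0, -0.013]
contact_force: [0.4, -0.6, -0.6]
gripper_width: 0.085
```

```bash
python3 - <<'E'
from h import *
p,d=env.read_camera("scene"); cv2.imwrite("pics/s1.png",cv2.resize(p[110:310,140:390,::-1],None,fx=3,fy=3,interpolation=cv2.INTER_CUBIC))
s=env.get_state();print(s["ee_pos"],s["contact_force"])
E
```

```text
[0.51817499 0.04735322 0.06166542] [-1.35442653  0.44602175 -4.62640198]
```

View pics/s1.png

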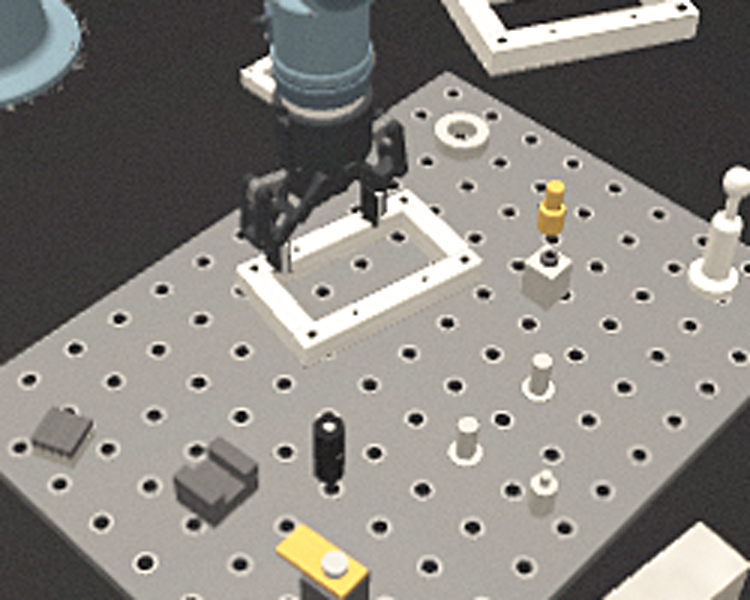

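The picture shows the fingers hovering about 3 cm too far toward −y, because a row fell short. The pose needs correcting before going down.

Emit:
drive_tool([
  {"dx": 0.5, "dy": 1.1, "dz": 0, "ax": 0, "ay": 0, "az": 0},
  {"dx": 0.2, "dy": 1.1, "dz": 0, "ax": 0, "ay": 0, "az": 0},
  {"dx": 0.2, "dy": 1.1, "dz": 0, "ax": 0, "ay": 0, "az": 0},
  {"dx": 0, "dy": 0, "dz": 0, "ax": 0, "ay": 0, "az": 0},
  {"dx": 0, "dy": 0, "dz": 0, "ax": 0, "ay": 0, "az": 0},
])

```text
time_s: 2.57
ee_pos: [0.5356, 0.0641, 0.0739]
tcp_rot: [1.0, -0.01, 0.003, -0.019]
contact_force: [0.8, 0.6, -0.1]
gripper_width: 0.0856
```

```bash
python3 - <<'E'
from h import *
s=env.get_state()
for k in("joint_pos","joint_velocities","ee_pos","tcp_rot"):print(k,s[k].round(4))
E
```

```text
joint_pos [-0.0211  0.4006 -0.3118  0.8538  0.0389  3.1406]
joint_velocities [-0.0054  0.0023 -0.0239 -0.0055 -0.0043 -0.    ]
ee_pos [0.5356 0.0641 0.0739]
tcp_rot [ 0.9998 -0.01    0.0025 -0.0194]
```

Emit:
drive_tool([
  {"dx": 0, "dy": 0, "dz": 0.5, "ax": 0, "ay": 0, "az": 0},
  {"dx": 0, "dy": 0, "dz": 0, "ax": 0, "ay": 0, "az": 0},
  {"dx": 0, "dy": 0, "dz": 0, "ax": 0, "ay": 0, "az": 0},
  {"dx": 0, "dy": 0, "dz": 0, "ax": 0, "ay": 0, "az": 0},
])

```text
time_s: 2.9
ee_pos: [0.5334, 0.0636, 0.0768]
tcp_rot: [1.0, -0.011, 0.0, -0.019]
contact_force: [-0.6, 0.5, 0.1]
gripper_width: 0.0855
```

```bash
python3 - <<'E'
from h import *
s=env.get_state()
for k in("joint_pos","joint_velocities","ee_pos","tcp_rot"):print(k,s[k].round(4))
E
```

```text
joint_pos [-0.0221  0.397  -0.3089  0.8646  0.0389  3.1406]
joint_velocities [ 0.0011  0.0069 -0.0078 -0.0019 -0.0022  0.0004]
ee_pos [0.5334 0.0636 0.0768]
tcp_rot [ 9.998e-01 -1.060e-02  4.000e-04 -1.950e-02]
```

Emit:
drive_tool([
  {"dx": 0, "dy": 0, "dz": 0.5, "ax": 0, "ay": 0, "az": 0.12},
  {"dx": 0, "dy": 0, "dz": 0.5, "ax": 0, "ay": 0, "az": 0.12},
  {"dx": 0, "dy": 0, "dz": 0.5, "ax": 0, "ay": 0, "az": 0.12},
  {"dx": 0, "dy": 0, "dz": 0, "ax": 0, "ay": 0, "az": 0.12},
  {"dx": 0, "dy": 0, "dz": 0, "ax": 0, "ay": 0, "az": 0.12},
  {"dx": 0, "dy": 0, "dz": 0, "ax": 0, "ay": 0, "az": 0.12},
  {"dx": 0, "dy": 0, "dz": 0, "ax": 0, "ay": 0, "az": 0.12},
  {"dx": 0, "dy": 0, "dz": 0, "ax": 0, "ay": 0, "az": 0.12},
])

```text
time_s: 3.57
ee_pos: [0.5329, 0.0636, 0.0912]
tcp_rot: [0.89, 0.455, -0.009, -0.017]
contact_force: [0.1, -0.1, 0.3]
gripper_width: 0.0853
```

Emit:
drive_tool([
  {"dx": 0, "dy": 0, "dz": 0, "ax": 0, "ay": 0, "az": 0.12},
  {"dx": 0, "dy": 0, "dz": 0, "ax": 0, "ay": 0, "az": 0.12},
  {"dx": 0, "dy": 0, "dz": 0, "ax": 0, "ay": 0, "az": 0.12},
  {"dx": 0, "dy": 0, "dz": 0, "ax": 0, "ay": 0, "az": 0.12},
  {"dx": 0, "dy": 0, "dz": 0, "ax": 0, "ay": 0, "az": 0.12},
  {"dx": 0, "dy": 0, "dz": 0, "ax": 0, "ay": 0, "az": 0.12},
  {"dx": 0, "dy": 0, "dz": 0, "ax": 0, "ay": 0, "az": 0.12},
  {"dx": 0, "dy": 0, "dz": 0, "ax": 0, "ay": 0, "az": 0.12},
])

```text
time_s: 4.23
ee_pos: [0.533, 0.0636, 0.0912]
tcp_rot: [0.58, 0.815, -0.016, -0.011]
contact_force: [0.5, -0.2, 0.1]
gripper_width: 0.0853
```

Emit:
drive_tool([
  {"dx": 0, "dy": 0.5, "dz": 0, "ax": 0, "ay": 0, "az": 0.12},
  {"dx": 0, "dy": 0.5, "dz": 0, "ax": 0, "ay": 0, "az": 0.12},
  {"dx": 0, "dy": 0.5, "dz": 0, "ax": 0, "ay": 0, "az": 0.12},
  {"dx": 0, "dy": 0, "dz": 0, "ax": 0, "ay": 0, "az": 0.12},
  {"dx": 0, "dy": 0, "dz": 0, "ax": 0, "ay": 0, "az": 0.12},
  {"dx": 0, "dy": 0, "dz": 0, "ax": 0, "ay": 0, "az": 0.12},
  {"dx": 0, "dy": 0, "dz": 0, "ax": 0, "ay": 0, "az": 0.12},
  {"dx": 0, "dy": 0, "dz": 0, "ax": 0, "ay": 0, "az": 0.12},
])

```text
time_s: 4.9
ee_pos: [0.5329, 0.0787, 0.0911]
tcp_rot: [0.138, 0.99, -0.019, -0.003]
contact_force: [-0.0, -0.8, 0.3]
gripper_width: 0.0852
```

```bash
python3 - <<'E'
from h import *
s=env.get_state()
for k in("joint_pos","ee_pos","tcp_rot"):print(k,s[k].round(4))
print(np.array(R.from_quat(s["tcp_rot"]).as_matrix()).round(4))
E
```

```text
joint_pos [ 0.0503  0.4014 -0.2602  0.9219 -0.037   0.3271]
ee_pos [0.5329 0.0787 0.0911]
tcp_rot [ 0.1378  0.9903 -0.0194 -0.0028]
[[-9.620e-01  2.729e-01 -1.090e-02]
 [ 2.731e-01  9.613e-01 -3.760e-02]
 [ 2.000e-04 -3.910e-02 -9.992e-01]]
```

Emit:
drive_tool([
  {"dx": -0.5, "dy": 0.1, "dz": 0, "ax": 0.038, "ay": -0.011, "az": 0},
  {"dx": 0, "dy": 0, "dz": 0, "ax": 0, "ay": 0, "az": 0.094},
  {"dx": 0, "dy": 0, "dz": 0, "ax": 0, "ay": 0, "az": 0.094},
  {"dx": 0, "dy": 0, "dz": -2, "ax": 0, "ay": 0, "az": 0},
  {"dx": 0, "dy": 0, "dz": -1.5, "ax": 0, "ay": 0, "az": 0},
  {"dx": 0, "dy": 0, "dz": -0.3, "ax": 0, "ay": 0, "az": 0},
  {"dx": 0, "dy": 0, "dz": 0, "ax": 0, "ay": 0, "az": 0},
])

```text
time_s: 5.48
ee_pos: [0.5266, 0.0796, 0.0522]
tcp_rot: [0.047, 0.999, 0.0, -0.002]
contact_force: [-0.2, -0.8, 0.2]
gripper_width: 0.0854
```

```bash
python3 - <<'E'
from h import *
p,d=env.read_camera("scene"); cv2.imwrite("pics/s2.png",cv2.resize(p[110:310,140:390,::-1],None,fx=3,fy=3,interpolation=cv2.INTER_CUBIC))
E
```

```text
(no output)
```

View pics/s2.png

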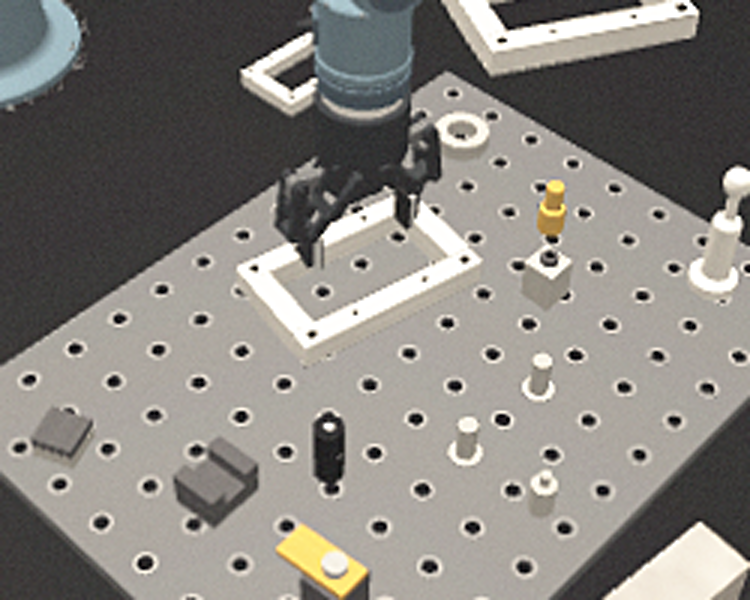

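The fingertips, at about (313,262) and (405,222), now stand over the window, centred along it. I'll lower them into it.

Emit:
drive_tool([
  {"dx": 0, "dy": 0, "dz": -1.0, "ax": 0, "ay": 0, "az": 0},
  {"dx": 0, "dy": 0, "dz": -1.0, "ax": 0, "ay": 0, "az": 0},
  {"dx": 0, "dy": 0, "dz": -0.5, "ax": 0, "ay": 0, "az": 0},
  {"dx": 0, "dy": 0, "dz": -0.5, "ax": 0, "ay": 0, "az": 0},
  {"dx": 0, "dy": 0, "dz": 0, "ax": 0, "ay": 0, "az": 0},
])

```text
time_s: 5.95
ee_pos: [0.5271, 0.0797, 0.022]
tcp_rot: [0.047, 0.999, 0.0, -0.001]
contact_force: [-0.8, 0.1, 0.2]
gripper_width: 0.0854
```

Emit:
drive_tool([
  {"dx": 0, "dy": 0, "dz": -0.2, "ax": 0, "ay": 0, "az": 0},
  {"dx": 0, "dy": 0, "dz": -0.2, "ax": 0, "ay": 0, "az": 0},
  {"dx": 0, "dy": 0, "dz": 0, "ax": 0, "ay": 0, "az": 0},
])

```text
time_s: 6.2
ee_pos: [0.5282, 0.0797, 0.0192]
tcp_rot: [0.047, 0.999, 0.0, 0.0]
contact_force: [-0.0, 0.2, -0.2]
gripper_width: 0.0853
```

Emit:
drive_tool([
  {"dx": 0, "dy": 0, "dz": -0.2, "ax": 0, "ay": 0, "az": 0},
  {"dx": 0, "dy": 0, "dz": -0.2, "ax": 0, "ay": 0, "az": 0},
  {"dx": 0, "dy": 0, "dz": 0, "ax": 0, "ay": 0, "az": 0},
])

```text
time_s: 6.45
ee_pos: [0.528, 0.0797, 0.0151]
tcp_rot: [0.047, 0.999, 0.0, -0.0]
contact_force: [-0.1, -0.0, -0.2]
gripper_width: 0.0856
```

Emit:
drive_tool([
  {"dx": 0, "dy": 0, "dz": -0.2, "ax": 0, "ay": 0, "az": 0},
  {"dx": 0, "dy": 0, "dz": -0.2, "ax": 0, "ay": 0, "az": 0},
  {"dx": 0, "dy": 0, "dz": 0, "ax": 0, "ay": 0, "az": 0},
])

```text
time_s: 6.7
ee_pos: [0.5279, 0.0797, 0.0109]
tcp_rot: [0.047, 0.999, 0.0, -0.0]
contact_force: [-0.4, -0.2, 1.2]
gripper_width: 0.0855
```

Emit:
drive_tool([
  {"dx": 0.7, "dy": 0, "dz": 0, "ax": 0, "ay": 0, "az": 0},
  {"dx": 0.7, "dy": 0, "dz": 0, "ax": 0, "ay": 0, "az": 0},
  {"dx": 0.6, "dy": 0, "dz": 0, "ax": 0, "ay": 0, "az": 0},
  {"dx": 0.5, "dy": 0, "dz": 0, "ax": 0, "ay": 0, "az": 0},
  {"dx": 0.5, "dy": 0, "dz": 0, "ax": 0, "ay": 0, "az": 0},
  {"dx": 0.5, "dy": 0, "dz": 0, "ax": 0, "ay": 0, "az": 0},
])

```text
time_s: 7.2
ee_pos: [0.5595, 0.0799, 0.0107]
tcp_rot: [0.047, 0.999, 0.0, -0.004]
contact_force: [-11.7, -0.7, 9.4]
gripper_width: 0.0851
```

Emit:
drive_tool([
  {"dx": 0.6, "dy": 0.04, "dz": 0, "ax": 0, "ay": 0, "az": 0.03},
  {"dx": 0.6, "dy": 0.04, "dz": 0, "ax": 0, "ay": 0, "az": 0.03},
  {"dx": 0.6, "dy": 0.04, "dz": 0, "ax": 0, "ay": 0, "az": 0.03},
  {"dx": 0.6, "dy": 0.04, "dz": 0, "ax": 0, "ay": 0, "az": 0.03},
  {"dx": 0.6, "dy": 0.04, "dz": 0, "ax": 0, "ay": 0, "az": 0.03},
  {"dx": 0.6, "dy": 0.04, "dz": 0, "ax": 0, "ay": 0, "az": 0.03},
  {"dx": 0.6, "dy": 0.04, "dz": 0, "ax": 0, "ay": 0, "az": 0.024},
])

```text
time_s: 7.78
ee_pos: [0.6024, 0.0823, 0.0107]
tcp_rot: [-0.055, 0.998, 0.0, -0.003]
contact_force: [-7.3, 0.9, 5.5]
gripper_width: 0.0856
```

```bash
python3 - <<'E'
from h import *
p,d=env.read_camera("top"); cv2.imwrite("pics/t2.png",cv2.resize(p[90:240,190:380,::-1],None,fx=4,fy=4,interpolation=cv2.INTER_CUBIC)); np.save("t2.npy",p)
E
```

```text
(no output)
```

View pics/t2.png

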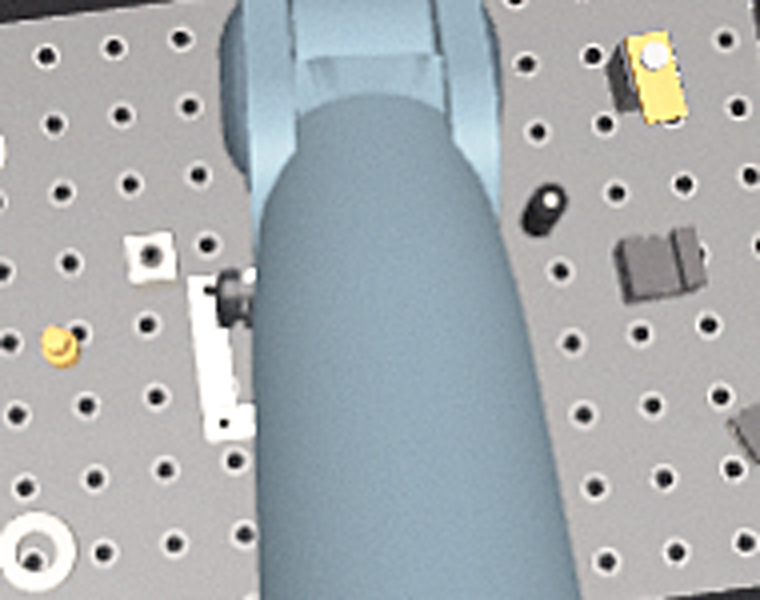

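```bash
cat >> h.py <<'E'
O=np.array([611.9,60.5]);a=np.radians(6.63);X=np.array([np.cos(a),np.sin(a)]);Y=np.array([-X[1],X[0]])
def plate(w): w=np.asarray(w)-O; return np.c_[w@X,w@Y].round(1)
def croppt(pts,h,x0,y0,f=4,name="top"):
    return plate(onplane(name,(np.array(pts,float)+.5)/f-.5+[x0,y0],h)[:,:2]*1000)
E
python3 - <<'E'
from h import *
print(croppt([(190,277),(206,440),(210,290),(224,423)],.04,190,90))
print("stop top corners",croppt([(124,235),(172,232),(177,281),(131,284)],.055,190,90))
s=env.get_state();print(plate([s["ee_pos"][:2]*1000]))
print(plate(onplane("scene",[(0,0)],0)[:,:2]*1000)*0)
E
```

```text
[[ 24.1 109.6]
 [-85.9 112.5]
 [ 13.5  97.4]
 [-76.3  99.4]]
stop top corners [[ 54.4 148.9]
 [ 52.3 117.3]
 [ 19.  118. ]
 [ 21.  148.2]]
[[-4.8 22.6]]
[[-0.  0.]]
```

Emit:
drive_tool([
  {"dx": 0.7, "dy": 0.08, "dz": 0, "ax": 0, "ay": 0, "az": 0.005},
  {"dx": 0.7, "dy": 0.08, "dz": 0, "ax": 0, "ay": 0, "az": 0},
  {"dx": 0.7, "dy": 0.08, "dz": 0, "ax": 0, "ay": 0, "az": 0},
  {"dx": 0.7, "dy": 0.08, "dz": 0, "ax": 0, "ay": 0, "az": 0},
  {"dx": 0.7, "dy": 0.08, "dz": 0, "ax": 0, "ay": 0, "az": 0},
  {"dx": 0.7, "dy": 0.08, "dz": 0, "ax": 0, "ay": 0, "az": 0},
  {"dx": 0.7, "dy": 0.08, "dz": 0, "ax": 0, "ay": 0, "az": 0},
  {"dx": 0.7, "dy": 0.08, "dz": 0, "ax": 0, "ay": 0, "az": 0},
])

```text
time_s: 8.5
ee_pos: [0.6593, 0.0887, 0.0106]
tcp_rot: [-0.057, 0.998, 0.0, -0.002]
contact_force: [-5.5, 0.1, 2.9]
gripper_width: 0.0856
```

Emit:
drive_tool([
  {"dx": 0.3, "dy": 0.03, "dz": 0, "ax": 0, "ay": 0, "az": 0},
  {"dx": 0.2, "dy": 0.02, "dz": 0, "ax": 0, "ay": 0, "az": 0},
  {"dx": 0.2, "dy": 0.02, "dz": 0, "ax": 0, "ay": 0, "az": 0},
])

```text
time_s: 8.75
ee_pos: [0.6673, 0.0896, 0.0107]
tcp_rot: [-0.057, 0.998, 0.0, -0.001]
contact_force: [-4.1, -0.6, -0.7]
gripper_width: 0.0856
```

```bash
python3 - <<'E'
from h import *
p,d=env.read_camera("scene"); cv2.imwrite("pics/s3.png",cv2.resize(p[150:290,200:360,::-1],None,fx=4,fy=4,interpolation=cv2.INTER_CUBIC))
s=env.get_state();print(plate([s["ee_pos"][:2]*1000]),s["contact_force"].round(1),s["joint_pos"].round(2))
E
```

```text
[[59.1 22.5]] [-2.3 -0.6 -1.7] [ 0.04  0.71  0.05  0.91  0.   -0.08]
```

View pics/s3.png

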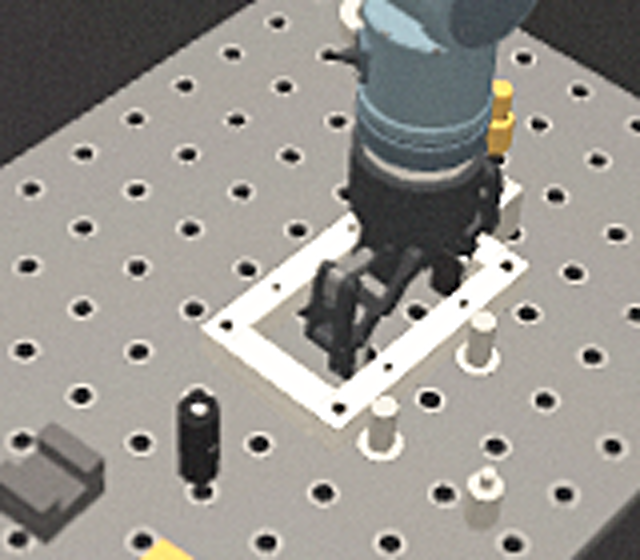

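The frame is nearly parallel to the pins, whose tops are at (483,320) and (384,405), and only millimetres away. From here I'll creep until contact.

Emit:
drive_tool([
  {"dx": 0.15, "dy": 0.02, "dz": 0, "ax": 0, "ay": 0, "az": 0},
  {"dx": 0.15, "dy": 0.02, "dz": 0, "ax": 0, "ay": 0, "az": 0},
  {"dx": 0.15, "dy": 0.02, "dz": 0, "ax": 0, "ay": 0, "az": 0},
])

```text
time_s: 9.05
ee_pos: [0.6716, 0.0901, 0.0109]
tcp_rot: [-0.057, 0.998, 0.0, -0.001]
contact_force: [-8.7, -2.0, 1.5]
gripper_width: 0.0851
```

Emit:
drive_tool([
  {"dx": 0.15, "dy": 0.02, "dz": 0, "ax": 0, "ay": 0, "az": 0},
  {"dx": 0.15, "dy": 0.02, "dz": 0, "ax": 0, "ay": 0, "az": 0},
])

```text
time_s: 9.22
ee_pos: [0.6716, 0.0901, 0.011]
tcp_rot: [-0.057, 0.998, -0.0, -0.004]
contact_force: [-16.6, -2.6, 8.9]
gripper_width: 0.0854
```

Emit:
drive_tool([
  {"dx": 0.1, "dy": 0.01, "dz": 0, "ax": 0, "ay": 0, "az": 0},
  {"dx": 0.1, "dy": 0.01, "dz": 0, "ax": 0, "ay": 0, "az": 0},
])

```text
time_s: 9.38
ee_pos: [0.6716, 0.0901, 0.011]
tcp_rot: [-0.057, 0.998, -0.0, -0.006]
contact_force: [-20.4, -3.1, 13.6]
gripper_width: 0.0854
```

Emit:
drive_tool([
  {"dx": -0.4, "dy": -0.05, "dz": 0, "ax": 0, "ay": 0, "az": 0},
  {"dx": -0.7, "dy": -0.08, "dz": 0, "ax": 0, "ay": 0, "az": 0},
  {"dx": -0.7, "dy": -0.08, "dz": 0, "ax": 0, "ay": 0, "az": 0},
  {"dx": -0.7, "dy": -0.08, "dz": 0, "ax": 0, "ay": 0, "az": 0},
  {"dx": 0, "dy": 0, "dz": 0, "ax": 0, "ay": 0, "az": 0},
])

```text
time_s: 9.8
ee_pos: [0.6522, 0.0879, 0.0119]
tcp_rot: [-0.057, 0.998, 0.0, 0.0]
contact_force: [0.4, -0.2, -0.8]
gripper_width: 0.0853
```

Emit:
drive_tool([
  {"dx": -0.06, "dy": 0.5, "dz": 0, "ax": 0, "ay": 0, "az": 0},
  {"dx": -0.04, "dy": 0.3, "dz": 0, "ax": 0, "ay": 0, "az": 0},
  {"dx": -0.02, "dy": 0.2, "dz": 0, "ax": 0, "ay": 0, "az": 0},
  {"dx": -0.02, "dy": 0.2, "dz": 0, "ax": 0, "ay": 0, "az": 0},
])

```text
time_s: 10.13
ee_pos: [0.6517, 0.1005, 0.0114]
tcp_rot: [-0.057, 0.998, 0.0, 0.0]
contact_force: [0.4, -0.4, 0.1]
gripper_width: 0.0852
```

Emit:
drive_tool([
  {"dx": -0.02, "dy": 0.15, "dz": 0, "ax": 0, "ay": 0, "az": 0},
  {"dx": -0.02, "dy": 0.15, "dz": 0, "ax": 0, "ay": 0, "az": 0},
])

```text
time_s: 10.3
ee_pos: [0.6515, 0.1014, 0.0116]
tcp_rot: [-0.057, 0.998, -0.002, 0.0]
contact_force: [-0.4, -6.4, 1.1]
gripper_width: 0.0851
```

Emit:
drive_tool([
  {"dx": -0.02, "dy": 0.15, "dz": 0, "ax": 0, "ay": 0, "az": 0},
  {"dx": -0.02, "dy": 0.15, "dz": 0, "ax": 0, "ay": 0, "az": 0},
  {"dx": -0.02, "dy": 0.15, "dz": 0, "ax": 0, "ay": 0, "az": 0},
])

```text
time_s: 10.55
ee_pos: [0.6509, 0.1059, 0.0116]
tcp_rot: [-0.057, 0.998, -0.001, 0.0]
contact_force: [1.0, -4.8, 1.1]
gripper_width: 0.0856
```

Emit:
drive_tool([
  {"dx": -0.01, "dy": 0.1, "dz": 0, "ax": 0, "ay": 0, "az": 0},
  {"dx": -0.01, "dy": 0.1, "dz": 0, "ax": 0, "ay": 0, "az": 0},
])

```text
time_s: 10.72
ee_pos: [0.6506, 0.1082, 0.0115]
tcp_rot: [-0.057, 0.998, -0.001, 0.0]
contact_force: [0.5, -8.5, 1.7]
gripper_width: 0.0854
```

Emit:
drive_tool([
  {"dx": -0.01, "dy": 0.1, "dz": 0, "ax": 0, "ay": 0, "az": 0},
  {"dx": -0.01, "dy": 0.1, "dz": 0, "ax": 0, "ay": 0, "az": 0},
])

```text
time_s: 10.88
ee_pos: [0.6505, 0.1082, 0.0117]
tcp_rot: [-0.056, 0.998, -0.003, 0.0]
contact_force: [0.7, -13.4, 3.0]
gripper_width: 0.0856
```

Emit:
drive_tool([
  {"dx": -0.01, "dy": 0.1, "dz": 0, "ax": 0, "ay": 0, "az": 0},
  {"dx": 0, "dy": 0, "dz": 0, "ax": 0, "ay": 0, "az": 0},
])

```text
time_s: 11.05
ee_pos: [0.6505, 0.1081, 0.0118]
tcp_rot: [-0.056, 0.998, -0.004, 0.0]
contact_force: [1.0, -14.1, 2.6]
gripper_width: 0.0854
```

Emit:
drive_tool([
  {"dx": 0.03, "dy": -0.3, "dz": 0, "ax": 0, "ay": 0, "az": 0},
  {"dx": 0.06, "dy": -0.5, "dz": 0, "ax": 0, "ay": 0, "az": 0},
  {"dx": 0.06, "dy": -0.5, "dz": 0, "ax": 0, "ay": 0, "az": 0},
  {"dx": 0.5, "dy": 0.06, "dz": 0, "ax": 0, "ay": 0, "az": 0},
  {"dx": 0.5, "dy": 0.06, "dz": 0, "ax": 0, "ay": 0, "az": 0},
  {"dx": 0.5, "dy": 0.06, "dz": 0, "ax": 0, "ay": 0, "az": 0},
])

```text
time_s: 11.55
ee_pos: [0.6668, 0.1018, 0.0113]
tcp_rot: [-0.057, 0.998, 0.001, 0.0]
contact_force: [-0.4, 0.2, -0.6]
gripper_width: 0.0851
```

Emit:
drive_tool([
  {"dx": 0.2, "dy": 0.02, "dz": 0, "ax": 0, "ay": 0, "az": 0},
  {"dx": 0.15, "dy": 0.02, "dz": 0, "ax": 0, "ay": 0, "az": 0},
  {"dx": 0.15, "dy": 0.02, "dz": 0, "ax": 0, "ay": 0, "az": 0},
  {"dx": 0, "dy": 0, "dz": 0, "ax": 0, "ay": 0, "az": 0},
])

```text
time_s: 11.88
ee_pos: [0.6701, 0.1022, 0.0111]
tcp_rot: [-0.058, 0.998, 0.0, -0.001]
contact_force: [-3.5, 0.7, 2.5]
gripper_width: 0.0855
```

Emit:
drive_tool([
  {"dx": 0.15, "dy": 0.02, "dz": 0, "ax": 0, "ay": 0, "az": 0},
  {"dx": 0.15, "dy": 0.02, "dz": 0, "ax": 0, "ay": 0, "az": 0},
  {"dx": 0, "dy": 0, "dz": 0, "ax": 0, "ay": 0, "az": 0},
])

```text
time_s: 12.13
ee_pos: [0.6701, 0.1022, 0.011]
tcp_rot: [-0.058, 0.998, 0.0, -0.004]
contact_force: [-11.8, -1.6, 9.4]
gripper_width: 0.0854
```

```bash
python3 - <<'E'
from h import *
p,d=env.read_camera("scene"); cv2.imwrite("pics/s4.png",cv2.resize(p[160:270,240:350,::-1],None,fx=5,fy=5,interpolation=cv2.INTER_CUBIC))
s=env.get_state();print(plate([s["ee_pos"][:2]*1000]),s["contact_force"].round(1),s["wrist_torque"].round(2),np.degrees(2*np.arctan2(-s["tcp_rot"][0],s["tcp_rot"][1])))
E
```

```text
[[62.7 34.7]] [-11.4  -1.2   9.2] [0.01 1.94 0.24] 6.602762224759835
```

View pics/s4.png

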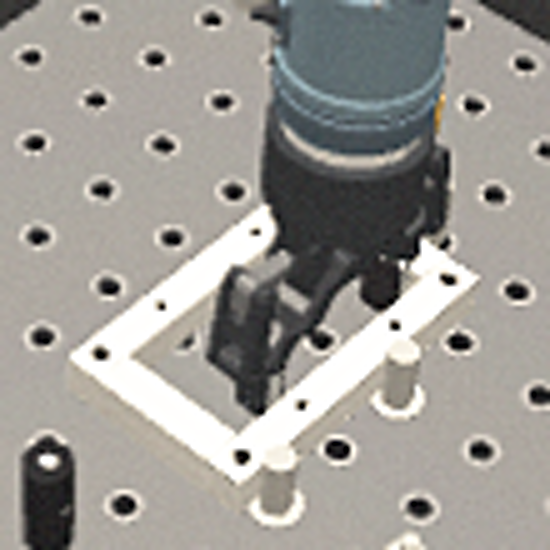

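Emit:
drive_tool([
  {"dx": -0.4, "dy": -0.05, "dz": 0, "ax": 0, "ay": 0, "az": 0},
  {"dx": -0.4, "dy": -0.05, "dz": 0, "ax": 0, "ay": 0, "az": 0},
  {"dx": 0.08, "dy": -0.7, "dz": 0, "ax": 0, "ay": 0, "az": 0},
  {"dx": 0.08, "dy": -0.7, "dz": 0, "ax": 0, "ay": 0, "az": 0},
  {"dx": 0, "dy": 0, "dz": 0, "ax": 0, "ay": 0, "az": 0},
  {"dx": 0.3, "dy": 0.03, "dz": 0, "ax": 0, "ay": 0, "az": 0},
  {"dx": 0.2, "dy": 0.02, "dz": 0, "ax": 0, "ay": 0, "az": 0},
  {"dx": 0.2, "dy": 0.02, "dz": 0, "ax": 0, "ay": 0, "az": 0},
])

```text
time_s: 12.85
ee_pos: [0.6719, 0.0873, 0.0109]
tcp_rot: [-0.057, 0.998, -0.0, -0.003]
contact_force: [-13.4, -4.7, 9.4]
gripper_width: 0.0857
```

Emit:
drive_tool([
  {"dx": 0.15, "dy": 0.02, "dz": 0, "ax": 0, "ay": 0, "az": 0},
  {"dx": 0.1, "dy": 0.01, "dz": 0, "ax": 0, "ay": 0, "az": 0},
  {"dx": 0, "dy": 0, "dz": 0, "ax": 0, "ay": 0, "az": 0},
])

```text
time_s: 13.1
ee_pos: [0.6718, 0.0875, 0.0107]
tcp_rot: [-0.057, 0.998, -0.0, -0.005]
contact_force: [-15.0, -4.2, 10.8]
gripper_width: 0.0853
```

Emit:
drive_tool([
  {"dx": 0, "dy": 0, "dz": 0, "ax": 0, "ay": 0, "az": 0.02},
  {"dx": 0, "dy": 0, "dz": 0, "ax": 0, "ay": 0, "az": 0},
])

```text
time_s: 13.27
ee_pos: [0.6712, 0.0871, 0.0106]
tcp_rot: [-0.066, 0.998, -0.001, -0.006]
contact_force: [-15.5, -1.4, 11.8]
gripper_width: 0.0855
```

Emit:
drive_tool([
  {"dx": 0, "dy": 0, "dz": 0, "ax": 0, "ay": 0, "az": -0.04},
  {"dx": 0, "dy": 0, "dz": 0, "ax": 0, "ay": 0, "az": 0},
])

```text
time_s: 13.43
ee_pos: [0.6709, 0.0877, 0.0103]
tcp_rot: [-0.047, 0.999, -0.0, -0.006]
contact_force: [-14.9, -4.0, 10.5]
gripper_width: 0.0856
```

```bash
python3 - <<'E'
from h import *
s=env.get_state()
print(plate([s["ee_pos"][:2]*1000]),s["contact_force"].round(1),s["wrist_torque"].round(2),np.degrees(2*np.arctan2(-s["tcp_rot"][0],s["tcp_rot"][1])))
E
```

```text
[[61.8 20.2]] [-14.9  -4.   10.5] [-0.23  2.77  0.72] 5.437570047869784
```

Emit:
drive_tool([
  {"dx": 0, "dy": 0, "dz": 0, "ax": 0, "ay": 0, "az": 0.02},
  {"dx": 0.05, "dy": 0, "dz": 0, "ax": 0, "ay": 0, "az": 0},
  {"dx": 0, "dy": 0, "dz": 0, "ax": 0, "ay": 0, "az": 0},
])

```text
time_s: 13.68
ee_pos: [0.6718, 0.0876, 0.0102]
tcp_rot: [-0.058, 0.998, -0.0, -0.006]
contact_force: [-14.7, -2.5, 9.2]
gripper_width: 0.0855
```

Emit:
drive_tool([
  {"dx": -0.5, "dy": -0.06, "dz": 0, "ax": 0, "ay": 0, "az": 0},
  {"dx": -0.7, "dy": -0.08, "dz": 0, "ax": 0, "ay": 0, "az": 0},
  {"dx": -0.7, "dy": -0.08, "dz": 0, "ax": 0, "ay": 0, "az": 0},
  {"dx": -0.5, "dy": -0.06, "dz": 0, "ax": 0, "ay": 0, "az": 0},
  {"dx": -0.06, "dy": 0.6, "dz": 0, "ax": 0, "ay": 0, "az": 0},
  {"dx": -0.06, "dy": 0.6, "dz": 0, "ax": 0, "ay": 0, "az": 0},
  {"dx": -0.04, "dy": 0.4, "dz": 0, "ax": 0, "ay": 0, "az": 0},
  {"dx": 0, "dy": 0, "dz": 0, "ax": 0, "ay": 0, "az": 0},
])

```text
time_s: 14.35
ee_pos: [0.6526, 0.1029, 0.0114]
tcp_rot: [-0.058, 0.998, 0.001, 0.0]
contact_force: [-0.6, 0.2, 0.1]
gripper_width: 0.086
```

Emit:
drive_tool([
  {"dx": -0.02, "dy": 0.2, "dz": 0, "ax": 0, "ay": 0, "az": 0},
  {"dx": -0.02, "dy": 0.2, "dz": 0, "ax": 0, "ay": 0, "az": 0},
  {"dx": 0, "dy": 0, "dz": 0, "ax": 0, "ay": 0, "az": 0},
])

```text
time_s: 14.6
ee_pos: [0.652, 0.1059, 0.0113]
tcp_rot: [-0.057, 0.998, 0.0, 0.0]
contact_force: [-0.6, -0.8, -0.3]
gripper_width: 0.0855
```

Emit:
drive_tool([
  {"dx": -0.02, "dy": 0.2, "dz": 0, "ax": 0, "ay": 0, "az": 0},
  {"dx": -0.02, "dy": 0.15, "dz": 0, "ax": 0, "ay": 0, "az": 0},
  {"dx": 0, "dy": 0, "dz": 0, "ax": 0, "ay": 0, "az": 0},
])

```text
time_s: 14.85
ee_pos: [0.6517, 0.1082, 0.0114]
tcp_rot: [-0.057, 0.998, -0.001, 0.0]
contact_force: [1.1, -3.3, -0.5]
gripper_width: 0.0854
```

Emit:
drive_tool([
  {"dx": -0.01, "dy": 0.1, "dz": 0, "ax": 0, "ay": 0, "az": 0},
  {"dx": -0.01, "dy": 0.05, "dz": 0, "ax": 0, "ay": 0, "az": 0},
  {"dx": 0, "dy": 0, "dz": 0, "ax": 0, "ay": 0, "az": 0},
])

```text
time_s: 15.1
ee_pos: [0.6516, 0.1082, 0.0115]
tcp_rot: [-0.056, 0.998, -0.002, 0.0]
contact_force: [0.0, -6.9, 0.1]
gripper_width: 0.0852
```

The push stalls at the same y as before, so the frame is still seated on the stop. I'll back off to the window centre, lift straight out and look from above.

Emit:
drive_tool([
  {"dx": 0.04, "dy": -0.4, "dz": 0, "ax": 0, "ay": 0, "az": 0},
  {"dx": 0.06, "dy": -0.6, "dz": 0, "ax": 0, "ay": 0, "az": 0},
  {"dx": 0.04, "dy": -0.4, "dz": 0, "ax": 0, "ay": 0, "az": 0},
  {"dx": 0, "dy": 0, "dz": 0, "ax": 0, "ay": 0, "az": 0},
  {"dx": 0, "dy": 0, "dz": 1, "ax": 0, "ay": 0, "az": 0},
  {"dx": 0, "dy": 0, "dz": 2, "ax": 0, "ay": 0, "az": 0},
  {"dx": 0, "dy": 0, "dz": 3, "ax": 0, "ay": 0, "az": 0},
  {"dx": 0, "dy": 0, "dz": 3, "ax": 0, "ay": 0, "az": 0},
])

```text
time_s: 15.77
ee_pos: [0.6516, 0.0968, 0.102]
tcp_rot: [-0.057, 0.998, 0.001, -0.001]
contact_force: [0.8, 1.8, -0.7]
gripper_width: 0.0852
```

Emit:
drive_tool([
  {"dx": -1, "dy": 0, "dz": 3, "ax": 0, "ay": 0, "az": 0},
  {"dx": -1, "dy": 0, "dz": 3, "ax": 0, "ay": 0, "az": 0},
  {"dx": -2, "dy": -2, "dz": 2, "ax": 0, "ay": 0, "az": 0},
  {"dx": -2, "dy": -3, "dz": 0, "ax": 0, "ay": 0, "az": 0},
  {"dx": -2, "dy": -3, "dz": 0, "ax": 0, "ay": 0, "az": 0},
  {"dx": -2, "dy": -3, "dz": 0, "ax": 0, "ay": 0, "az": 0},
  {"dx": -2, "dy": -3, "dz": 0, "ax": 0, "ay": 0, "az": 0},
  {"dx": -2, "dy": -3, "dz": 0, "ax": 0, "ay": 0, "az": 0},
])

```text
time_s: 16.43
ee_pos: [0.5117, -0.0742, 0.1824]
tcp_rot: [-0.058, 0.998, 0.0, 0.001]
contact_force: [0.6, -0.8, -0.5]
gripper_width: 0.0856
```

Emit:
drive_tool([
  {"dx": -1, "dy": -3, "dz": 0, "ax": 0, "ay": 0, "az": 0},
  {"dx": -1, "dy": -3, "dz": 0, "ax": 0, "ay": 0, "az": 0},
  {"dx": -1, "dy": -3, "dz": 0, "ax": 0, "ay": 0, "az": 0},
  {"dx": -1, "dy": -3, "dz": 0, "ax": 0, "ay": 0, "az": 0},
  {"dx": 0, "dy": -3, "dz": 0, "ax": 0, "ay": 0, "az": 0},
  {"dx": 0, "dy": -3, "dz": 0, "ax": 0, "ay": 0, "az": 0},
  {"dx": 0, "dy": -3, "dz": 0, "ax": 0, "ay": 0, "az": 0},
  {"dx": 0, "dy": -3, "dz": 0, "ax": 0, "ay": 0, "az": 0},
])

```text
time_s: 17.1
ee_pos: [0.4727, -0.3148, 0.1824]
tcp_rot: [-0.057, 0.998, 0.0, 0.001]
contact_force: [0.7, -0.4, 0.7]
gripper_width: 0.0856
```

```bash
python3 - <<'E'
from h import *
p,d=env.read_camera("top"); cv2.imwrite("pics/t5.png",cv2.resize(p[90:210,210:340,::-1],None,fx=5,fy=5,interpolation=cv2.INTER_CUBIC))
p2,d=env.read_camera("scene"); cv2.imwrite("pics/s5.png",cv2.resize(p2[130:310,190:390,::-1],None,fx=4,fy=4,interpolation=cv2.INTER_CUBIC)[:600])
E
```

```text
(no output)
```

View pics/t5.png

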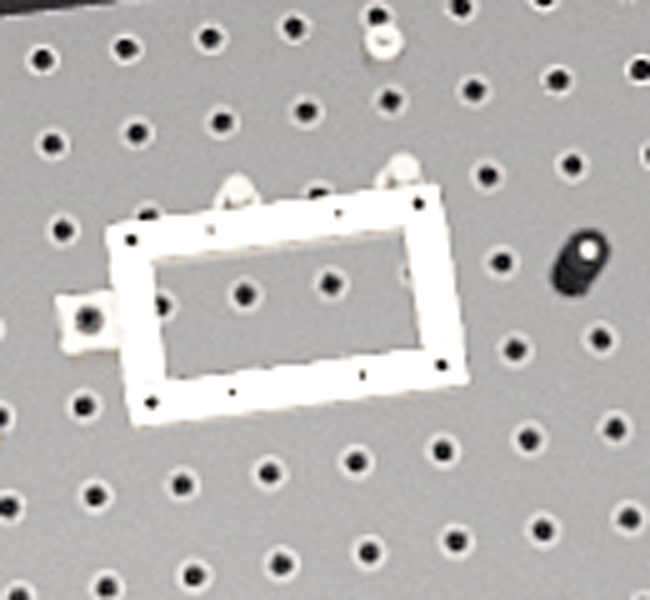

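View pics/s5.png

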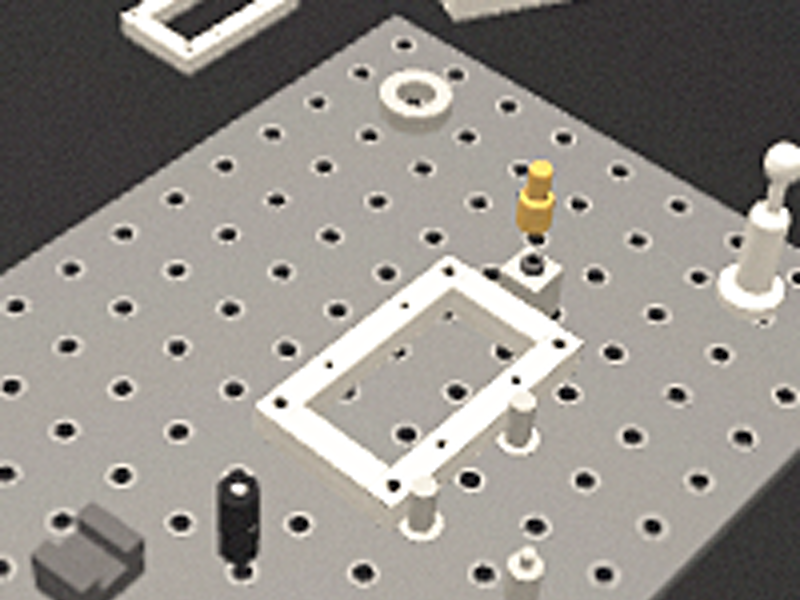

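The top view shows the frame against the stop at (120,320) and reaching both pins at (237,190) and (402,170), with the other parts in place. I'll check angle and gaps in numbers.

```bash
python3 - <<'E'
from h import *
c=croppt([(131,239),(419,203),(442,365),(151,402)],.04,210,90,5);print(c,c.mean(0))
L=(c[0]+c[3]-c[1]-c[2])/2;print("angle",np.degrees(np.arctan2(-L[0],L[1])))
print("pins",croppt([(238,182),(404,162)],.05,210,90,5))
print("long edge y",croppt([(107,229),(437,186)],.04,210,90,5))
c=croppt([(450,271),(559,343),(393,485),(280,402)],.04,190,130,4,"scene");print(c,c.mean(0))
L=(c[0]+c[1]-c[2]-c[3])/2;print("angle",np.degrees(np.arctan2(-L[0],L[1])))
print("pins",croppt([(523,396),(426,482)],.05,190,130,4,"scene"))
E
```

```text
[[ 83.2 105.9]
 [ 82.9 -50.6]
 [ -7.1 -49.9]
 [ -6.9 106.2]] [38.025 27.9  ]
angle -0.09164384301348993
pins [[104.1  45.1]
 [103.6 -44.6]]
long edge y [[ 90.4 118.1]
 [ 91.1 -61.6]]
[[ -5.6 107. ]
 [ 83.3 106.2]
 [ 83.4 -49.6]
 [ -6.8 -49.2]] [38.575 28.6  ]
angle -0.20200351387254753
pins [[ 99.3  48.7]
 [100.3 -41.3]]
```

```bash
python3 -c "
from h import *
print(env.finish_job())"
```

```text
the job is handed in; nothing more can be done
None
```

The frame now lies flat against both locating pins, with its end touching the square end stop on the plate's +y side. I pushed it with the open fingertips inside its window: across to the pins, then along to the stop, then pressed lightly against each again. I then lifted the fingers clear, and I handed the job in at about 17 s.

**Contact:**
- **Stop:** pushing toward the stop stalled at the same place both times (y = 0.1082 m).
- **Pins:** each push toward the pins also stalled, at 11–20 N. Turning the tool slightly both ways while pressing gave no sign of the frame moving.

**Position:** measured from both cameras, the frame's centre is at about plate (38, 28) mm, against the nominal (37, 27). It is within about 0.2° of square. That difference is within the 2 mm calibration.

**Other objects:** none of those in the last pictures looked moved. I checked that by eye, and the crops did not cover the whole plate.

**What went wrong:** on the first approach the last joint reached its range limit, so the tool stopped about 3 cm short and slightly tilted. I turned the wrist half round above the frame and straightened the tool before touching anything.

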